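Set the length stop to the setting rod and lock it with the break-back torque wrench

TASK

First slide the yellow stop gently up against the setting rod until the rod is snug between the stop and the steel anvil, with no gap at either end. Then pull the torque wrench on the clamp nut clockwise (seen from above) until the nut is tight and the handle breaks over and stays kinked; stop there, so that the stud is not over-tightened, and let go. Leave the stamp, the battery and the tape roll where they are.

Things in the scene. Friction and masses are not known exactly. Their poses are not given: they have to be found in the camera images.
- fixture: Blue base plate of the stop fixture, fixed to the bench, 76 x 292 x 12 mm; origin on the bench under the clamp nut, its +y runs along the slide from the nut to the steel anvil (plate from y -45 to 247 mm), z up. Slide guides and trough stand up to 28 mm above the bench, the anvil to 51 mm.
- anvil_face (a point): Middle of the steel anvil's face against which the rod must end, 215 mm along fixture +y, 28 mm above the bench; the anvil is 66 mm wide.
- stop (a joint): Travel of the yellow stop along fixture +y in m, range 0 to 0.055; 0.040 when the rod is snug between stop and anvil. Stiff slide: about 3 N to move it, stays where left.
- stop_face (a point): Middle of the stop's working face (towards the rod), 28 mm above the bench. The stop is a yellow upright block 40 mm wide (fixture x), 14 mm thick (it extends 14 mm from this face towards the nut), its top 84 mm above the bench; the space between its back and the wrench head is open, at least 50 mm along the slide, with the flat slotted plate of the stop at 18 mm above the bench as its floor.
- stop_top (a point): Middle of the top edge of the yellow stop, 84 mm above the bench; the block may be pushed from behind or pinched across its 14 mm thickness.
- setting_rod: Loose steel rod with a red band, 22 mm diameter, 90 mm long along its own y, lying in the trough along the slide between stop and anvil, free to slide; origin under its middle, its axis 11 mm higher (27 mm above the bench).
- nut_axis (a point): Point on the vertical axis of the clamp nut, at the height of the wrench handle's axis (52 mm above the bench). The wrench head round it is 40 mm in diameter, its top 65 mm above the bench. The nut turns clockwise from above with about 0.5 N m until it seats, at an angle that cannot be seen beforehand (0.35 to 0.75 rad on), then stops dead.
- wrench_pivot (a point): Brass pin of the break-over hinge between wrench head and handle, 42 mm from the nut axis, 52 mm above the bench.
- handle_grip (a point): Middle of the black round grip, 118 mm from the hinge pin (160 mm from the nut axis when the handle is straight), on the handle's axis, 52 mm above the bench. The grip is 24 mm in diameter and 100 mm long with a red end cap; free space all round it.
- handle (a joint): Break-over hinge in rad: 0 straight, grows clockwise from above to a stop at 0.35. It holds straight up to 1.2 N m about the pin (about 10 N across the middle of the grip), then gives way more and more easily and from 0.2 snaps over by itself and stays at 0.35. It does not break before the nut is seated.
- stud (a joint): Twist of the clamp stud in rad: 0 when sound. It yields if the nut is turned with more than 2.8 N m (about 18 N across the middle of the grip, 13 N at the red end).
- lot_stamp: Wooden hand stamp standing on the bench beside the fixture, 25 x 34 x 64 mm, origin under its middle; a bystander.
- battery_1: Red and white battery lying on the bench, 15 x 50 x 15 mm, origin under its middle; a bystander.
- tape_2: Roll of black tape lying flat, 62 mm diameter, 19 mm high, origin under its middle; a bystander.
There are look-alikes about, which are no part of the job. Leave any orange or purple look-alike of the setting_rod alone.

How it is judged:
By the outcome, as a careful person would: the job done as asked, in the order asked, and still so for the second after the job is handed in, with the robot touching nothing.
It also fails if it takes over 72 s, if anything falls off the work surface, if the arm or the gripper's body presses on something with over 40 N, if the wrist force passes 120 N, or if a joint passes its speed limit or range.

ROBOT

A 6-joint arm with a two-finger parallel gripper is mounted at the origin on a cart in front of the work surface, level with it; the furniture and walls round the work are solid. World frame = base frame: x ahead of the robot, y to its left, z up, the work surface at z = 0. Lengths are in m, angles in degrees, forces in N, time in s.
With the tool pointing down it reaches from about 0.35 to 0.875 m from the base axis. Payload 4.2 kg.
Tool frame: the origin (TCP) lies midway between the tips of the shut fingers; the grasp point (between the pads) lies 19 mm behind it; z points along the fingers, y is the line along which they close (so a half turn about z gives the same grasp; the last joint's range is limited). The gripper opens to 87 mm and grips with 3 to 60 N. Pads are 19 mm wide; open, the fingers measure 117 mm over their backs; the gripper's body (75 mm by 190 mm) begins 51 mm behind the grasp point.
Start: joints at [-49.011, 22.042, 0.453, 0, -68.411, -14.817], TCP at [0.276, -0.561, 0.223] pointing down, gripper open.
Joint ranges: [-179.83, 179.83], [-69.29, 118.12], [-61.27, 80.66], [-181.25, 117.63], [-171.15, -9.14], [-177.46, 177.46]. Speed limits (degrees/s): [159.86, 159.86, 180, 180, 180, 180].

INTERFACE

Orientations are given as [roll, pitch, yaw] about the fixed x, y, z axes, in that order (R = Rz(yaw) Ry(pitch) Rx(roll)).
In Python, from workcell import env gives the robot as it stands. The module is installed in compiled form; this text tells all that it offers. Calls block until the motion is done:
- env.goto(position, orientation): joint-space move of the TCP to a pose.
- env.move_straight(position, rotation=None, rate=0.15, force_limit=None): straight line of the TCP; rotation=None keeps the orientation; rate is the mean speed in m/s. With force_limit (N) it stops when the force on the tool has changed by that much, and returns True; else False.
- env.set_joints(angles): joint-space move.
- env.gripper_to(opening, grasp_force=None): opening from 0.0 (shut) to 1.0 (fully open); grasp_force is the grip in N (None keeps the last); returns when the fingers have stopped.
- env.dwell(seconds).
- env.inverse_kinematics(position, orientation): joint angles nearest the present ones, or None.
- env.read_state(): the state.
- env.grab_frame(name): name is "scene" or "side" or "wrist"; returns a dict with "image" (420x560x3 uint8, blue, green, red), "fx", "fy", "cx", "cy" (pixels), "position" and "orientation" of the camera in the world. Camera axes: x right, y up, looking along -z (the intrinsics and any distortion apply to the point x, -y, -z); pixel columns grow to the right and rows downward; lengths in m; the calibration is good to about 2 mm. A picture is of the moment at which its call begins. There is no depth.
A pose or a line that the arm cannot do raises env.Unreachable and nothing moves.
- env.close_job(): hands the job in; it is judged then, once.
Trained networks look in a picture, given as the dict that the camera call returned (one of the last four; its "shot" number tells which), for a name from the list of things; names that differ only in an ending like _2 or _b are one class to them, and where a whole thing is asked for, a point or a joint stands for the part that bears it (a point fixed in the world has none). Each returns a list of dicts, best first, with "score" (0 to 1); they miss things now and then, are a little off and sometimes report something else, mostly with a low value. They report only what shows in the picture. A call takes as long as a camera call. They do not tell look-alikes from the thing itself.
- env.search_frame(picture, thing): "xyz" ([x, y, z] in m, in world coordinates, good to about 4 mm: the middle of the surface that is visible of it).
- env.trace(picture, thing): "mask" (420x560 bool, what is visible of it).
The state is a dict: "clock": time; "joint_positions": joint angles; "qvel": joint speeds; "joint_torque": joint torques, N m; "position": TCP position; "tool_rot": TCP orientation; "force": force on the tool from outside, world axes, zero at the start; "wrist_torque": the same for the moment, N m; "opening": opening from 0.0 (shut) to 1.0 (fully open); "finger_force": force on a finger pad.
Only numpy, scipy, OpenCV 4.12 (cv2) and the standard library are available. Lean on these libraries where they do the work, as an engineer would, in place of code of your own. Each camera call takes 0.05 s, during which the arm holds its last target. There are 200 camera calls.

## Working session

There is one attempt and no reset: what is moved stays moved. The work goes in short steps, each a Python script; the robot and the scene stay as the last script left them, time stands still between calls to the robot, and variables do not carry over. Pictures are saved under pics/ and viewed, at most 10 in all, crops included, and the job is handed in when it is done.

```bash
mkdir -p pics; python3 - <<'E'
from workcell import env
import cv2,numpy as np
fs={n:env.grab_frame(n) for n in("scene","side")}
for n,f in fs.items():
    cv2.imwrite(f"pics/{n}0.png",f["image"])
    print(n,f["position"],f["orientation"],f["fx"],f["cx"],f["cy"],[k for k in f])
    for t in["fixture","anvil_face","stop_face","stop_top","setting_rod","nut_axis","wrench_pivot","handle_grip","lot_stamp","battery_1","tape_2"]:
        print(t,[(np.round(d["xyz"],3).tolist(),round(d["score"],2)) for d in env.search_frame(f,t)[:3]])
print(env.read_state())
E
```

```text
scene [-0.20536469  0.66083854  0.73368396] [  57.16864878   -0.20547303 -130.36638519] 508.56796185107635 279.666517892579 217.49973515182538 ['image', 'fx', 'fy', 'cx', 'cy', 'position', 'orientation', 'shot']
fixture [([0.55, 0.019, 0.015], 0.88)]
anvil_face [([0.548, 0.019, 0.022], 0.6)]
stop_face [([0.555, 0.007, 0.03], 0.88)]
stop_top [([0.552, 0.006, 0.023], 0.69)]
setting_rod [([0.561, 0.073, 0.037], 0.83), ([0.642, 0.239, 0.017], 0.83), ([0.428, 0.276, 0.017], 0.61)]
nut_axis [([0.497, -0.143, 0.061], 0.88), ([0.442, -0.184, 0.057], 0.55)]
wrench_pivot [([0.492, -0.146, 0.056], 0.64)]
handle_grip [([0.443, -0.181, 0.056], 0.95), ([0.56, 0.072, 0.037], 0.43)]
lot_stamp [([0.431, 0.057, 0.022], 0.55)]
battery_1 [([0.652, -0.021, 0.018], 0.57)]
tape_2 [([0.66, 0.091, 0.019], 0.89), ([0.559, 0.074, 0.034], 0.33)]
side [0.23618914 0.64677133 0.65663726] [  49.77009094   -0.20042221 -154.11820443] 457.3103226868742 277.9077592415799 210.01679530273879 ['image', 'fx', 'fy', 'cx', 'cy', 'position', 'orientation', 'shot']
fixture [([0.552, 0.043, 0.024], 0.6)]
anvil_face [([0.552, 0.
[... 607 characters left out ...]
, 0.81)]
{'clock': 1.2, 'joint_positions': array([-4.90116906e+01,  2.20409012e+01,  4.52469674e-01, -1.54038758e-03,
       -6.84107552e+01, -1.48165941e+01]), 'qvel': array([ 0.04951242, -0.02053665,  0.03984048, -0.04988061,  0.04984632,
        0.02603759]), 'joint_torque': array([ 2.04843141e-04, -3.90480280e+01,  1.87621379e+01,  4.22454938e+00,
        1.54579827e-02, -3.69249130e-05]), 'position': array([ 0.27568155, -0.56088722,  0.22255322]), 'tool_rot': array([-1.79999580e+02,  1.59267143e-03, -1.53828851e+02]), 'force': array([-1.28564912, -0.32854862,  0.00359589]), 'wrist_torque': array([-0.01347121,  0.05671526,  0.01964049]), 'finger_force': 0.0, 'opening': 0.999053736275998}
```

View pics/scene0.png

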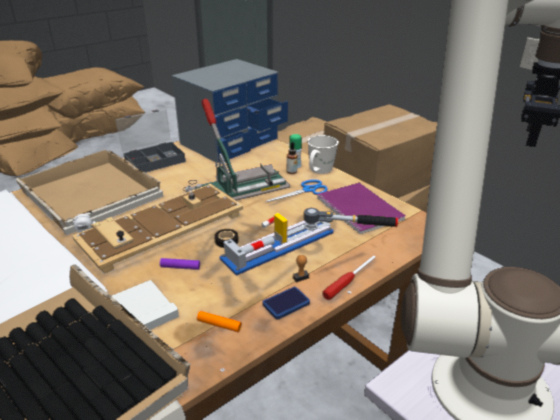

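View pics/side0.png

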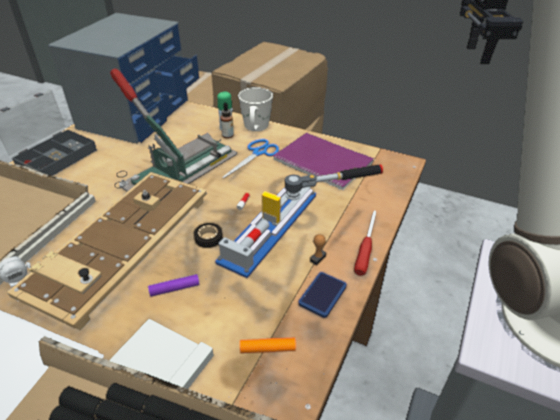

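Scene: the real rod (red band, in the trough) is at ~(258,244) in scene and ~(255,235) in side. The purple one at (180,264) and the orange one at (219,321) lie loose on the bench, so both are look-alikes. The stop is at (281,228), the wrench head at (312,214) and the grip at (377,221). Next I take views from above with the wrist camera.

```bash
cat > h.py <<'E'
from workcell import env
import cv2,numpy as np
from scipy.spatial.transform import Rotation as Ro
def ray(f,u,v):
    R=Ro.from_euler('xyz',f["orientation"],degrees=True).as_matrix()
    d=R@np.array([(u-f["cx"])/f["fx"],-(v-f["cy"])/f["fy"],-1.]);return np.array(f["position"]),d
def atz(f,u,v,z):
    p,d=ray(f,u,v);return p+d*(z-p[2])/d[2]
def proj(f,P):
    R=Ro.from_euler('xyz',f["orientation"],degrees=True).as_matrix()
    c=R.T@(np.array(P)-f["position"]);return f["cx"]+f["fx"]*c[0]/-c[2],f["cy"]-f["fy"]*c[1]/-c[2]
E
python3 - <<'E'
from h import *
import pickle
env.goto([0.50,-0.06,0.38],[180,0,-153.8+0])
f=env.grab_frame("wrist");cv2.imwrite("pics/w0.png",cv2.resize(f["image"],(784,588)))
pickle.dump(f,open("w0.pkl","wb"))
print(f["position"],f["orientation"],f["fx"],env.read_state()["clock"],{k:f[k] for k in f if 'dist' in k})
for t in["fixture","stop_top","setting_rod","nut_axis","wrench_pivot","handle_grip","anvil_face"]:
    print(t,[(np.round(d["xyz"],3).tolist(),round(d["score"],2)) for d in env.search_frame(f,t)[:2]])
E
```

```text
[ 0.4383932  -0.09026063  0.54178459] [-1.44126875e+01 -1.16392860e-02  1.16072387e+02] 297.6742682844946 3.3 {}
fixture [([0.548, -0.006, 0.019], 0.83), ([0.566, 0.07, 0.036], 0.52)]
stop_top [([0.555, -0.032, 0.02], 0.67)]
setting_rod [([0.565, 0.067, 0.037], 0.7), ([0.422, 0.263, 0.015], 0.57)]
nut_axis []
wrench_pivot [([0.471, -0.167, 0.059], 0.58)]
handle_grip [([0.447, -0.188, 0.064], 0.63)]
anvil_face [([0.55, -0.004, 0.016], 0.78)]
```

View pics/w0.png

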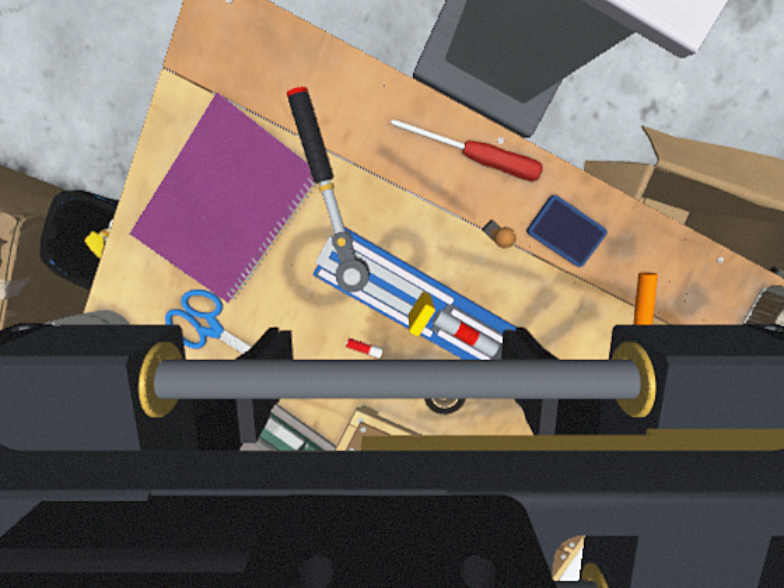

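Wrist view: nut head at (351,274), pivot at (341,242), grip from (298,92) to (322,180), stop at (421,314). The gripper hides the anvil, so I shift for a closer view.

```bash
python3 - <<'E'
from h import *
import pickle
f0=pickle.load(open("w0.pkl","rb"))
for n,u,v,z in[("nut",351,273,.065),("pivot",341,242,.06),("gripend",298,90,.052),("gripmid",313,137,.052),("gripstart",322,181,.052)]:
    print(n,atz(f0,u/1.4,v/1.4,z).round(4))
env.goto([0.62,0.03,0.36],[180,0,-153.8])
f=env.grab_frame("wrist");cv2.imwrite("pics/w1.png",cv2.resize(f["image"][:300],(800,429)))
pickle.dump(f,open("w1.pkl","wb"))
m=env.trace(f,"stop_top");print([(d["score"],d["mask"].sum()) for d in m])
E
```

```text
nut [ 0.5519 -0.0938  0.065 ]
pivot [ 0.5248 -0.1195  0.06  ]
gripend [ 0.3966 -0.229   0.052 ]
gripmid [ 0.4335 -0.1956  0.052 ]
gripstart [ 0.4723 -0.1678  0.052 ]
[(0.6, np.int64(1509)), (0.35, np.int64(1855))]
```

View pics/w1.png

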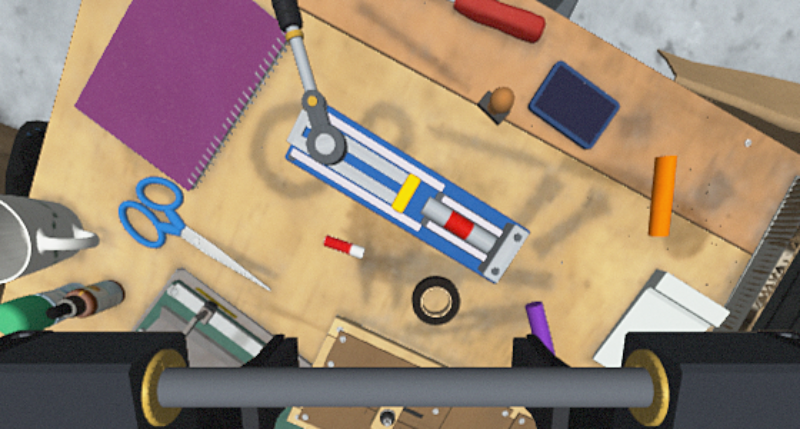

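The whole fixture shows here: nut (325,144), stop (406,193), rod (459,224), anvil (507,250). I enlarge it to measure.

```bash
python3 - <<'E'
from h import *
import pickle
f=pickle.load(open("w1.pkl","rb"));cv2.imwrite("pics/w1c.png",cv2.resize(f["image"][55:205,190:390],None,fx=4,fy=4,interpolation=cv2.INTER_CUBIC))
E
```

```text
(no output)
```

View pics/w1c.png

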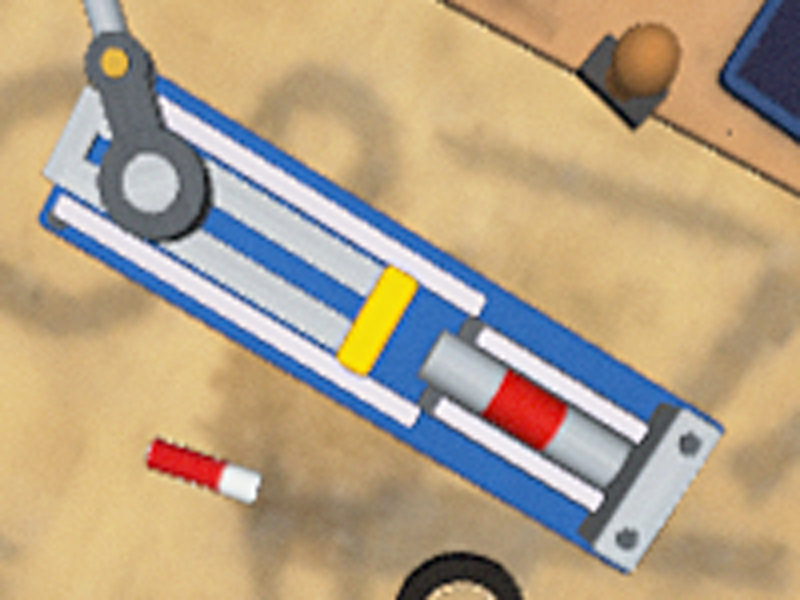

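```bash
python3 - <<'E'
from h import *
import pickle
f=pickle.load(open("w1.pkl","rb"))
A=lambda x,y,z:atz(f,190+x/4,55+y/4,z)[:2]
nut=A(151,183,.064);piv=A(114,62,.06)
st=[A(x,y,.084) for x,y in[(391,266),(418,280),(366,375),(338,357)]]
an=[A(x,y,.051) for x,y in[(681,404),(722,430),(631,572),(594,545)]]
pl=[A(43,220,.012),A(630,572,.012)]
print("nut",nut,"piv",piv,np.linalg.norm(nut-piv));S=np.mean(st,0);N=np.mean(an,0)
print("stop",S,"widths",np.linalg.norm(st[0]-st[3]),np.linalg.norm(st[0]-st[1]))
print("anvil",N,np.linalg.norm(an[0]-an[3]),np.linalg.norm(an[0]-an[1]))
d=N-nut;print("nut->anvil",np.linalg.norm(d),np.degrees(np.arctan2(d[1],d[0])), "stop along",(S-nut)@d/np.linalg.norm(d),"perp",np.cross(d,S-nut)/np.linalg.norm(d))
d=np.mean(an[1:3],0)-np.mean(an[::3],0);
print("stopnorm",[np.degrees(np.arctan2(*(st[1]-st[0]+st[2]-st[3])[::-1]))],"edge",np.degrees(np.arctan2(*(st[0]-st[3])[::-1])),np.degrees(np.arctan2(*(an[0]-an[3])[::-1])))
print("rod ends",A(445,355,.035),A(620,470,.035))
d=pl[1]-pl[0];print("plate edge",np.linalg.norm(d),np.degrees(np.arctan2(*d[::-1])),pl)
E
```

```text
nut [ 0.55515168 -0.09105645] piv [ 0.52340499 -0.12007778] 0.04301267447903976
stop [0.56198438 0.00411607] widths 0.036698887672538774 0.010694483896490966
anvil [0.57191303 0.13246124] 0.06420913370208034 0.019542702890365762
nut->anvil 0.22414526914660685 85.71147929606504 stop along 0.0954169926276851 perp 0.0003033344832730865
stopnorm [np.float64(86.6439083298987)] edge 175.09447772915922 176.9016727762171
rod ends [0.56273573 0.03454516] [0.57216907 0.11974698]
plate edge 0.28728623877283166 85.4471279899229 [array([ 0.58720398, -0.1352745 ]), array([0.61000847, 0.15110521])]<stdin>:12: DeprecationWarning: Arrays of 2-dimensional vectors are deprecated. Use arrays of 3-dimensional vectors instead. (deprecated in NumPy 2.0)
```

Geometry is consistent: nut–pivot 43 mm (42 given), anvil middle 224 mm from the nut, stop on the axis, slide yaw 85.7°. I expect about 23 mm of stop travel. Pushing the stop from behind with the fingers shut.

```bash
cat >> h.py <<'E'
NUT=np.array([.5548,-.0915]);YA=85.7
e=np.array([np.cos(np.radians(YA)),np.sin(np.radians(YA))])
def at(s,z): return [*(NUT+s*e),z]
O=[180,0,YA-180]
E
python3 - <<'E'
from h import *
env.gripper_to(0.0,20)
env.goto(at(.062,.16),O)
print(env.move_straight(at(.062,.042),rate=.12,force_limit=8))
s=env.read_state();print(s["clock"],s["position"],s["force"])
f0=s["force"]
r=env.move_straight(at(.110,.042),rate=.02,force_limit=7)
s=env.read_state();p=s["position"][:2]
print(r,s["clock"],(p-NUT)@e,((s["force"]-f0)[:2])@e,s["force"])
E
```

```text
False
8.1 [ 0.56017273 -0.02953738  0.04276698] [0.13717172 0.36054793 0.01215481]
True 9.7833 0.09895896342863669 -1.3507069891969694 [ 0.76228851 -1.04097462  0.55424455]
```

```bash
python3 - <<'E'
from h import *
for lim in(6,8):
    r=env.move_straight(at(.110,.042),rate=.01,force_limit=lim)
    s=env.read_state();print(r,s["clock"],(s["position"][:2]-NUT)@e,s["force"][:2]@e)
env.move_straight(at(.070,.042),rate=.1);env.move_straight(at(.070,.16),rate=.2)
env.goto([0.62,0.03,0.36],[180,0,-153.8])
f=env.grab_frame("wrist");cv2.imwrite("pics/w2c.png",cv2.resize(f["image"][55:205,190:390],None,fx=4,fy=4,interpolation=cv2.INTER_CUBIC))
print(env.read_state()["clock"])
E
```

```text
True 10.225 0.09887179620501993 0.08863513062211412
True 10.65 0.09876711244118698 0.38029105204226793
12.8917
```

View pics/w2c.png

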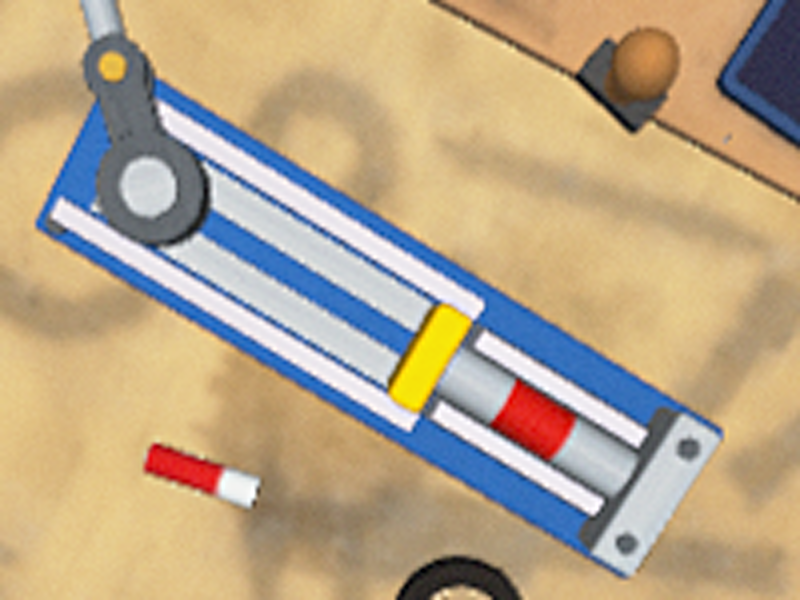

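The rod's red band has moved about 8 px to the anvil, the stop's front meets the rod, and two further pushes gained no travel, so the rod is snug. Now the wrench: I push the grip with shut fingers along the arc about the nut, in small steps.

```bash
python3 - <<'E'
from h import *
import pickle
f0=pickle.load(open("w0.pkl","rb"))
for u,v in[(393,123),(465,148),(540,170),(497,235)]: print(atz(f0,u/1.4,v/1.4,.015).round(3))
cv=lambda a:np.array([np.cos(np.radians(a)),np.sin(np.radians(a))])
r=.16
def pose(a,off,z):  # a: handle polar angle; off behind (ccw)
    return [*(NUT+r*cv(a)+off*cv(a+90)),z],[180,0,a-90]
for a,o in((222,.045),(222,.022),(180,.022),(165,.022)):
    for z in(.038,.16):
        q=pose(a,o,z);print(a,z,np.round(q[0],3),env.inverse_kinematics(*q))
E
```

```text
[ 0.377 -0.125  0.015]
[ 0.364 -0.035  0.015]
[0.347 0.059 0.015]
[0.438 0.051 0.015]
222 0.038 [ 0.466 -0.232  0.038] [-8.58950467e+00  2.44067600e+01 -2.71918762e+01 -2.54444375e-14
 -3.84013639e+01 -1.29410495e+02]
222 0.16 [ 0.466 -0.232  0.16 ] [-8.58950467e+00  1.51960952e+01 -1.93658623e+01 -2.54444375e-14
 -5.54380425e+01 -1.29410495e+02]
222 0.038 [ 0.451 -0.215  0.038] [-6.82948483e+00  2.28189528e+01 -3.01723797e+01 -2.54444375e-14
 -3.70086675e+01 -1.31170515e+02]
222 0.16 [ 0.451 -0.215  0.16 ] [-6.82948483e+00  1.31998264e+01 -2.21622401e+01 -2.54444375e-14
 -5.46379335e+01 -1.31170515e+02]
180 0.038 [ 0.395 -0.113  0.038] [  6.85336291  16.11097051 -42.18386322   0.         -31.70516626
 173.14663709]
180 0.16 [ 0.395 -0.113  0.16 ] [  6.85336291   4.48827005 -33.10254668   0.         -52.40918327
 173.14663709]
165 0.038 [ 0.395 -0.071  0.038] [ 13.23862114  15.33904536 -43.49299499   0.         -31.16795964
 151.76137886]
165 0.16 [ 0.395 -0.071  0.16 ] [ 13.23862114   3.45568704 -34.25611604   0.         -52.28819693
 151.76137886]
```

```bash
cat > w.py <<'E'
from h import *
cv=lambda a:np.array([np.cos(np.radians(a)),np.sin(np.radians(a))])
def pose(a,z=.042,r=.16,off=.022): return [*(NUT+r*cv(a)+off*cv(a+90)),z],[180,0,a+90-360]
def F(a): # force opposing cw motion
    s=env.read_state();return float(s["force"][:2]@cv(a+90)),s
E
python3 - <<'E'
from w import *
env.goto(*pose(232,.16));env.move_straight(pose(232)[0],rate=.12,force_limit=8)
mx=0;log=[];a=232
f0=F(a)[0]
while a>150:
    a-=1.0
    p,o=pose(a);hit=env.move_straight(p,o,rate=.03,force_limit=12)
    f,s=F(a);log.append((a,round(f,1),hit));mx=max(mx,f)
    if hit or f>13 or (mx>7 and f<2): break
print(f0,s["clock"],mx);print(log)
f=env.grab_frame("side");cv2.imwrite("pics/s1.png",cv2.resize(f["image"][130:290,180:420],None,fx=3,fy=3))
E
```

```text
-1.034583693744029 26.1417 9.640830557665849
[(231.0, 0.2, False), (230.0, 0.2, False), (229.0, -0.3, False), (228.0, 0.1, False), (227.0, 0.6, False), (226.0, -0.8, False), (225.0, -0.2, False), (224.0, 0.1, False), (223.0, 0.2, False), (222.0, 1.0, False), (221.0, 3.1, False), (220.0, 2.4, False), (219.0, 1.7, False), (218.0, 2.3, False), (217.0, 1.9, False), (216.0, 1.5, False), (215.0, 0.8, False), (214.0, 2.1, False), (213.0, 0.8, False), (212.0, 1.7, False), (211.0, 1.0, False), (210.0, 1.8, False), (209.0, 1.3, False), (208.0, 2.6, False), (207.0, 2.2, False), (206.0, 1.7, False), (205.0, 1.8, False), (204.0, 2.8, False), (203.0, 1.1, False), (202.0, 2.7, False), (201.0, 1.9, False), (200.0, 2.0, False), (199.0, 4.6, False), (198.0, 7.0, False), (197.0, 9.6, False), (196.0, 9.0, False), (195.0, 7.2, False), (194.0, 6.6, False), (193.0, 4.5, False), (192.0, 1.9, False)]
```

View pics/s1.png

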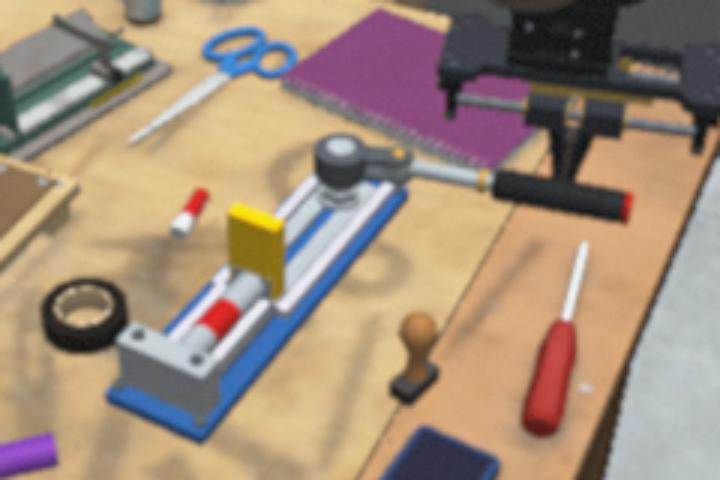

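The nut seated at about 200°, and the handle has broken over part-way with the force falling. It still touches the finger, so I continue carefully to the snap.

```bash
python3 - <<'E'
from w import *
a=192;log=[];z=0
while a>186 and z<2:
    a-=.5
    p,o=pose(a);hit=env.move_straight(p,o,rate=.02,force_limit=6)
    env.dwell(.1);f,s=F(a);log.append((a,round(f,1),hit));z=z+1 if f<.7 else 0
    if hit: break
print(log)
p,o=pose(a+7);env.move_straight(p,o,rate=.1)
env.move_straight([p[0],p[1],.2],rate=.2)
env.goto([0.52,-0.03,0.40],[180,0,-153.8])
f=env.grab_frame("wrist");cv2.imwrite("pics/w3.png",cv2.resize(f["image"][30:270,120:400],None,fx=2.5,fy=2.5))
print(env.read_state()["clock"])
E
```

```text
[(191.5, 0.6, False), (191.0, 0.6, False)]
29.725
```

View pics/w3.png

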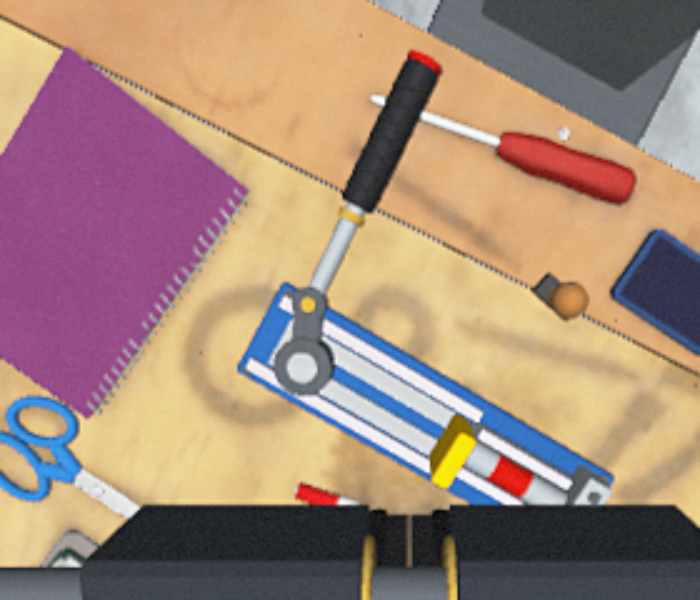

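The wrench is kinked about 21° (0.35 rad ≈ 20°): nut (303,366), pin (308,305), cap (424,62). The head stopped where it seated, the stop and rod are still snug, and the bystanders that show have not moved. Handing in.

```bash
python3 -c "
from workcell import env
print(env.close_job())"
```

```text
the job is handed in; nothing more can be done
None
```

The job is handed in at about 30 s: the rod is snug between stop and anvil, the nut is seated and the handle is kinked at its stop. Steady push on the grip peaked at about 10 N, below the 18 N that yields the stud, and the gripper is clear.

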